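# File a filter cassette in the one free bay of a flap-covered magazine

## Task

Put the filter cassette that stands in the aluminium transfer stand away in the blue sloping magazine, fully home behind the dust flaps of the one bay that is free. Three of the four bays already hold a cassette and the flaps hide which, so feel for it with the cassette itself: where it meets another cassette just inside the flaps, do not force it but try the next bay. Leave everything else on the bench where it is.

Things in the scene. Friction and masses are not known exactly. Their poses are not given: they have to be found in the camera images.
- cassette_mid (a point): Centre of the loose filter cassette, a flat grey plastic plate 20 mm thick (its x axis), 60 mm wide (y) and 90 mm long (z, up), with a white round filter in an aluminium ring on both broad faces and a ribbed grip zone over its top 25 mm; about 0.24 kg. The last 6 mm of its foot is 2 mm slimmer all round. It starts standing upright in one of the two slots of the transfer stand, its foot 6 mm above the bench and its top at 96 mm. Either way round is the same.
- cassette: The same cassette; this origin is the centre of its underside, 45 mm below its centre, same axes.
- transfer_stand: Fixed aluminium block 135 mm (x) by 92 mm (y) by 30 mm high; origin at the centre of its underside. Two slots 23 mm by 63 mm, 24 mm deep, lie across it at x = -28 and +28 mm: one holds the cassette, the other the leak-test blank, whichever way.
- magazine: Fixed tray of four bays in a row, held at a 30 degree slope. Origin: centre of its flat top face, about 117 mm above the bench; z is the face's normal, up and leaning 30 degrees towards the robot's side; x runs up the slope, y along the row. Face 88 mm (x) by 320 mm (y), nothing above it. A cassette goes in along -z, its thickness along x, its width along y, with 8 mm walls between bays.
- magazine_stand: Fixed blue sheet-metal stand that carries the magazine, 123 mm deep, 320 mm wide, 139 mm high at most; origin at the centre of its underside, z up, its front (the face's lower edge) to -x.
- bay1 (a point): Centre of bay 1's mouth, on the face, at y = -114 mm of the magazine, same axes. Every bay's mouth is 34 mm (x) by 68 mm (y), every bay 114 mm deep from the face.
- bay2 (a point): Centre of bay 2's mouth, on the face, at y = -38 mm of the magazine, same axes. Every mouth is closed by two aluminium leaves, hinged at its front and back edges and flush with the face; they swing inward against weak springs (1 to 4 N in all to push a cassette through) and when open lie along the walls, leaving 28 mm.
- bay3 (a point): Centre of bay 3's mouth, on the face, at y = 38 mm of the magazine, same axes. Three bays, random and hidden, hold a like cassette standing on the bay's floor, top 24 mm below the face: a cassette pushed in there stops with its foot 24 mm inside; in the free bay it goes on.
- bay4 (a point): Centre of bay 4's mouth, on the face, at y = 114 mm of the magazine, same axes. Let go with its foot 50 mm or more inside the free bay, a cassette slides home by its own weight, its top 24 mm and its centre 69 mm below the face, and the leaves close behind it.
- leak_blank: Bystander in the transfer stand's other slot: leak-test blank, a plain grey plate 20 x 60 mm, 38 mm high, with a short brass port on top (50 mm in all); origin at the centre of its underside. Leave it.
- amber_bottle: Bystander: amber glass bottle, 68 mm across, 130 mm high, loose; origin at the centre of its underside.
- petri_stack: Bystander: stack of four petri dishes, 60 mm across, 53 mm high, loose; origin at the centre of its underside.
- screwdriver: Bystander: screwdriver 190 mm long lying along its x axis, loose.
- wrench: Bystander: spanner 170 mm long lying along its x axis, loose.
- inlet_head: Bystander: aluminium sampler inlet head, mushroom shaped, 90 mm across, 92 mm high, loose; origin at the centre of its underside.
Mind the look-alikes: they are no part of the job. Leave any orange or red look-alike of the cassette alone.

How it is judged:
By the outcome, as a careful person would: the job done as asked, in the order asked, and still so for the second after the job is handed in, with the robot touching nothing.
It also fails if it takes over 48 s, if anything falls off the work surface, if the arm or the gripper's body presses on something with over 40 N, if the wrist force passes 120 N, or if a joint passes its speed limit or range.

## Robot

A 6-joint arm with a two-finger parallel gripper is mounted at the origin on the work surface. World frame = base frame: x ahead of the robot, y to its left, z up, the work surface at z = 0. Lengths are in mm, angles in rad, forces in N, time in s.
With the tool pointing down it reaches from about 200 to 875 mm from the base axis. Payload 3.4 kg.
Tool frame: the origin (TCP) lies midway between the tips of the shut fingers; the grasp point (between the pads) lies 19 mm behind it; z points along the fingers, y is the line along which they close (so a half turn about z gives the same grasp; the last joint's range is limited). The gripper opens to 94 mm and grips with 3 to 60 N. Pads are 16 mm wide; open, the fingers measure 119 mm over their backs; the gripper's body (75 mm by 177 mm) begins 78 mm behind the grasp point.
Start: joints at [-1.43, 0.276, 1.505, -0, 1.361, -0.121], TCP at [148.819, -555.444, 205.493] pointing down, gripper open.
Joint ranges: [-2.89, 2.89], [-0.75, 2.08], [0.22, 2.7], [-1.18, 4.32], [0.11, 2.71], [-2.7, 2.7]. Speed limits (rad/s): [2.57, 2.57, 3.14, 3.14, 3.14, 3.14].

## Interface

Orientations are given as a 3x3 rotation matrix whose columns are the frame's x, y, z axes.
In Python, from plant import manip, effector, planner, viewer, ticket, search_frame, spot_point, monitor gives the robot as it stands. Calls block until the motion is done:
- manip.move_pose(position, orientation): joint-space move of the TCP to a pose.
- manip.servo_line(position, ori=None, speed=150): straight line of the TCP; ori=None keeps the orientation; speed is the mean speed in mm/s.
- manip.set_joints(angles): joint-space move.
- effector.open_jaws() and effector.grab(): open the fingers fully, or close them until they stop; the grip force is fixed at half the most.
- manip.sleep(seconds).
- planner.ik(position, orientation): joint angles nearest the present ones, or None.
- viewer.get_image(name): name is "scene" or "top"; returns a dict with "img" (384x512x3 uint8, red, green, blue), "z_map" (384x512 float32, mm along the optical axis (not along the pixel's ray), 0 where there is no reading), "fx", "fy", "cx", "cy" (pixels), "D" ([k1, k2, p1, p2, k3] as OpenCV has them; the pictures are not rectified), "xyz" and "attitude" of the camera in the world. Camera axes: x right, y up, looking along -z (the intrinsics and any distortion apply to the point x, -y, -z); pixel columns grow to the right and rows downward; lengths in mm; the calibration is good to about 2 mm. A picture is of the moment at which its call begins.
A pose or a line that the arm cannot do raises manip.MotionError and nothing moves.
- ticket.hand_in(): hands the job in; it is judged then, once.
Trained networks look in the newest picture that a camera, given by its name, has taken for a name from the list of things; names that differ only in an ending like _2 or _b are one class to them, and where a whole thing is asked for, a point or a joint stands for the part that bears it (a point fixed in the world has none). Each returns a list of dicts, best first, with "conf" (0 to 1); they miss things now and then, are a little off and sometimes report something else, mostly with a low value. They report only what shows in the picture. A call takes as long as a camera call. They do not tell look-alikes from the thing itself.
- search_frame(camera, query): "point" ([row, column] in pixels, amid what is visible of it).
- spot_point(camera, query): "point" ([row, column] in pixels: a listed point, or the origin of a listed thing).
Readings, each from a call of its own:
- monitor.current_clock(): time.
- monitor.current_joints(): joint angles.
- monitor.current_joint_velocities(): joint speeds.
- monitor.current_effort(): joint torques, N m.
- monitor.current_eef_pos(): TCP position.
- monitor.current_ee_rot(): TCP orientation.
- monitor.current_ft_force(): force on the tool from outside, world axes, zero at the start.
- monitor.current_torque(): the same for the moment, N m.
- monitor.current_opening(): opening from 0.0 (shut) to 1.0 (fully open).
- monitor.current_finger_force(): force on a finger pad.
Only numpy, scipy, OpenCV 4.12 (cv2) and the standard library are available. Lean on these libraries where they do the work, as an engineer would, in place of code of your own. Each camera call takes 0.05 s, during which the arm holds its last target. There are 200 camera calls.

## Working session

There is one attempt and no reset: what is moved stays moved. The work goes in short steps, each a Python script; the robot and the scene stay as the last script left them, time stands still between calls to the robot, and variables do not carry over. Pictures are saved under pics/ and viewed, at most 10 in all, crops included, and the job is handed in when it is done.

```bash
mkdir -p pics; cat > h.py <<'E'
import numpy as np, cv2
from plant import manip, effector, planner, viewer, ticket, search_frame, spot_point, monitor
def world(im,rc,depth=None):
    r,c=rc
    K=np.array([[im['fx'],0,im['cx']],[0,im['fy'],im['cy']],[0,0,1]])
    u=cv2.undistortPoints(np.array([[[c,r]]],float),K,np.array(im['D'],float))[0,0]
    z=depth if depth else im['z_map'][int(round(r)),int(round(c))]
    return np.array(im['xyz'])+np.array(im['attitude'])@np.array([u[0]*z,-u[1]*z,-z])
def cloud(im):
    K=np.array([[im['fx'],0,im['cx']],[0,im['fy'],im['cy']],[0,0,1]])
    h,w=im['z_map'].shape
    g=np.stack(np.meshgrid(np.arange(w),np.arange(h)),-1).reshape(-1,1,2).astype(float)
    u=cv2.undistortPoints(g,K,np.array(im['D'],float))[:,0]
    z=im['z_map'].reshape(-1).astype(float)
    P=np.array(im['xyz'])+np.c_[u[:,0]*z,-u[:,1]*z,-z]@np.array(im['attitude']).T
    P[z==0]=np.nan
    return P.reshape(h,w,3)
E
python3 - <<'E'
from h import *
np.set_printoptions(precision=1,suppress=True)
for n in ("scene","top"):
    im=viewer.get_image(n); cv2.imwrite(f"pics/{n}.png",im['img'][:,:,::-1]); np.savez(f"{n}.npz",**im)
    print(n,im['xyz'],im['attitude'])
    for q in ("cassette_mid","transfer_stand","magazine","bay1","bay2","bay3","bay4","leak_blank","amber_bottle","inlet_head","petri_stack"):
        for f in (spot_point,):
            for d in f(n,q)[:3]: print(q,np.array(d['point']),round(d['conf'],2),world(im,d['point']))
E
```

```text
scene [1221.1  -74.6 1285. ] [[ 0.1 -0.9  0.5]
 [ 1.   0.1 -0. ]
 [-0.   0.5  0.9]]
cassette_mid [174.3 371.1] 0.92 [520.7 331.9  68.4]
cassette_mid [175.  330.8] 0.85 [524.5 206.   96. ]
cassette_mid [124.7 362. ] 0.77 [327.2 352.4  53.1]
transfer_stand [176.6 367.8] 0.67 [514.8 327.3  46.5]
transfer_stand [221.7 391.2] 0.48 [665.9 363.7  36.8]
transfer_stand [192.7 248.9] 0.45 [559.3 -33.6 107.3]
magazine [196.3 257.7] 0.73 [574.1 -10.8 108.1]
bay1 [200.5 303.1] 0.85 [603.6 111.2 109.7]
bay1 [202.7 268.9] 0.84 [606.1  16.1 123.8]
bay1 [196.6 246.3] 0.71 [576.6 -42.4 118.1]
bay2 [200.5 303.1] 0.85 [603.6 111.2 109.7]
bay2 [202.7 268.9] 0.84 [606.1  16.1 123.8]
bay2 [196.6 246.3] 0.71 [576.6 -42.4 118.1]
bay3 [200.5 303.1] 0.85 [603.6 111.2 109.7]
bay3 [202.7 268.9] 0.84 [606.1  16.1 123.8]
bay3 [196.6 246.3] 0.71 [576.6 -42.4 118.1]
bay4 [200.5 303.1] 0.85 [603.6 111.2 109.7]
bay4 [202.7 268.9] 0.84 [606.1  16.1 123.8]
bay4 [196.6 246.3] 0.71 [576.6 -42.4 118.1]
amber_bottle [222.2 394.5] 0.6 [670.6 371.4  40.9]
inlet_head [244.3 343.2] 0.8 [725.6 206.1  59.5]
petri_stack [156.5 316
[... 455 characters left out ...]
111.1]
bay1 [149.3 220.4] 0.75 [609.5  87.8 124.2]
bay2 [164.6 261.4] 0.96 [560.  -52.8 106.9]
bay2 [161.1 238.8] 0.96 [571.   24.9 111.1]
bay2 [149.3 220.4] 0.75 [609.5  87.8 124.2]
bay3 [164.6 261.4] 0.96 [560.  -52.8 106.9]
bay3 [161.1 238.8] 0.96 [571.   24.9 111.1]
bay3 [149.3 220.4] 0.75 [609.5  87.8 124.2]
bay4 [164.6 261.4] 0.96 [560.  -52.8 106.9]
bay4 [161.1 238.8] 0.96 [571.   24.9 111.1]
bay4 [149.3 220.4] 0.75 [609.5  87.8 124.2]
leak_blank [195.5 146.7] 0.65 [452.  350.2  54.3]
amber_bottle [145.4 136.5] 0.62 [624.2 380.5  98.4]
amber_bottle [182.  153.6] 0.19 [498.  320.1  88.9]
inlet_head [136.4 180.9] 0.7 [658.4 228.   88.3]
petri_stack [213.4 194.8] 0.69 [390.4 178.7  56.1]
```

View pics/scene.png

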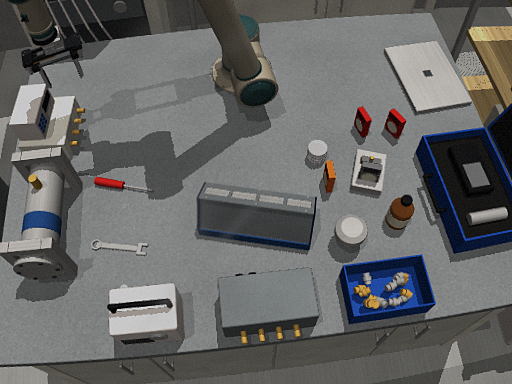

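View pics/top.png

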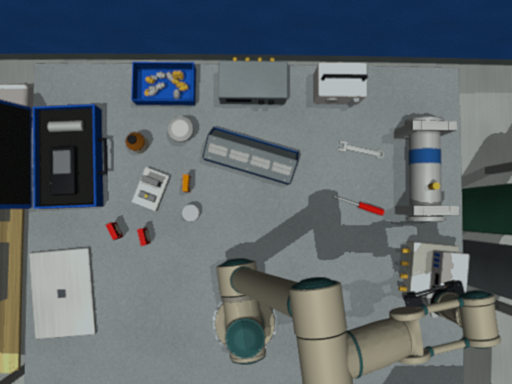

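The scene picture shows the stand at about (172, 368), with the grey cassette and the blank in it, and the magazine at about (212, 257). The orange look-alike is at (176, 330) and the red ones are at (122, 362) and (124, 396). The top picture shows the stand at (188, 152) and the magazine at (155, 251). Next I'll fit both from the depth.

```bash
cat > fit.py <<'E'
from h import *
np.set_printoptions(precision=2,suppress=True)
crops=[]
for n in ("scene","top"):
    im=dict(np.load(f"{n}.npz")); P=cloud(im)
    x,y,z=P[...,0],P[...,1],P[...,2]
    print(n,"bench z",np.nanmedian(z[(abs(x-400)<60)&(abs(y)<60)]))
    R=(abs(x-475)<110)&(abs(y-335)<90)
    m=R&(z>24)&(z<35)&(y>265)
    r=cv2.minAreaRect(P[m][:,:2].astype(np.float32)); print("stand rect",r,m.sum())
    m=R&(z>88)&(z<104)
    k,lab,st,ce=cv2.connectedComponentsWithStats(m.astype(np.uint8))
    for i in range(1,k):
        if st[i,4]>3: q=P[lab==i]; print(" high",ce[i],st[i,4],q.mean(0),cv2.minAreaRect(q[:,:2].astype(np.float32)))
    # magazine face: plane fit
    m=(abs(x-575)<110)&(abs(y-20)<190)&(z>85)&(z<145)
    q=P[m]; rng=np.random.default_rng(0); best=None
    for _ in range(500):
        a,b,c=q[rng.choice(len(q),3)]; nn=np.cross(b-a,c-a); l=np.linalg.norm(nn)
        if l<1: continue
        nn/=l; s=(abs((q-a)@nn)<2).sum()
        if best is None or s>best[0]: best=(s,nn,a)
    inl=q[abs((q-best[2])@best[1])<3]; c=inl.mean(0); nn=np.linalg.svd(inl-c,full_matrices=False)[2][2]; nn*=np.sign(nn[2])
    ya=np.cross(nn,[0,0,1]); ya/=np.linalg.norm(ya); ya*=np.sign(ya[1]); xa=np.cross(ya,nn)
    uv=np.c_[(inl-c)@xa,(inl-c)@ya].astype(np.float32)
    r=cv2.minAreaRect(uv); print("mag n",nn,"tilt",np.degrees(np.arccos(nn[2])),"yaw",np.degrees(np.arctan2(ya[1],ya[0]))-90,"rect",r,"centre",c+r[0][0]*xa+r[0][1]*ya,len(inl))
    def crop(ctr,hw):
        r0,c0=ctr; return cv2.resize(im['img'][r0-hw[0]:r0+hw[0],c0-hw[1]:c0+hw[1],::-1],(400,300),interpolation=cv2.INTER_CUBIC)
    crops.append(np.hstack([crop((172,360),(36,48)),crop((212,257),(54,72))] if n=="scene" else [crop((188,160),(36,48)),crop((155,251),(48,64))]))
cv2.imwrite("pics/crops.png",np.vstack(crops))
E
python3 fit.py
```

```text
scene bench z 0.30664750554569764
stand rect ((481.1154479980469, 341.62762451171875), (94.6993179321289, 141.44558715820312), 69.92254638671875) 646
 high [371.81 166.1 ] 154 [509.08 331.65  95.33] ((508.6004333496094, 331.76165771484375), (61.396026611328125, 23.35606575012207), 71.16870880126953)
mag n [-0.48  0.14  0.86] tilt 30.144161512064574 yaw -15.964488731055312 rect ((-2.6049766540527344, -2.2735443115234375), (96.64862060546875, 320.419189453125), 0.15095765888690948) centre [582.55 -12.89 117.38] 1953
top bench z -0.22590998347993718
stand rect ((478.30804443359375, 342.78802490234375), (93.37384796142578, 135.24708557128906), 69.50336456298828) 611
 high [149.66 179.93] 101 [504.66 332.53  96.22] ((504.992919921875, 332.64532470703125), (61.87177658081055, 20.40277099609375), 69.02864074707031)
mag n [-0.49  0.14  0.86] tilt 30.681579094062567 yaw -16.471524643909703 rect ((-0.6629714965820312, 0.5152435302734375), (91.59857177734375, 319.5673828125), 0.44928550720214844) centre [579.1   -9.54 116.98] 1356
```

View pics/crops.png

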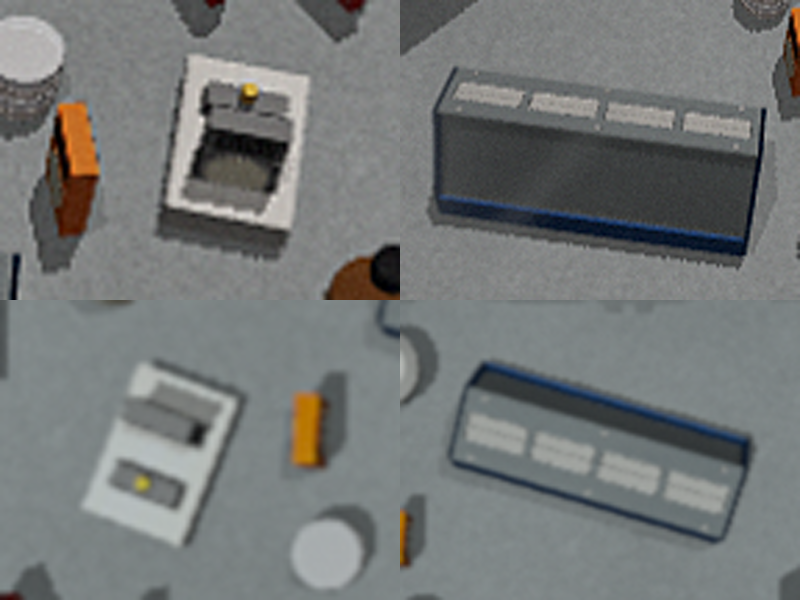

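The crops show the cassette in the stand's far (+x) slot, the brass-ported blank in the near one, and four white flap pairs in a row. Both cameras' fits agree to about 3 mm. I'll refine the bay positions from the flaps, then grasp.

```bash
cat > leaf.py <<'E'
from h import *
np.set_printoptions(precision=2,suppress=True)
t,yw=np.radians(30),np.radians(-16.2)
Rz=lambda a:np.array([[np.cos(a),-np.sin(a),0],[np.sin(a),np.cos(a),0],[0,0,1]])
Ry=lambda a:np.array([[np.cos(a),0,np.sin(a)],[0,1,0],[-np.sin(a),0,np.cos(a)]])
M=Rz(yw)@Ry(-t); c0=np.array([580.8,-11.2,117.2])
if __name__=="__main__":
  for n in ("scene","top"):
    im=dict(np.load(f"{n}.npz")); P=cloud(im); L=(P-c0)@M
    mask=(abs(L[...,2])<8)&(abs(L[...,0])<38)&(abs(L[...,1])<156)
    g=im['img'].mean(-1); th,_=cv2.threshold(im['img'].mean(-1)[mask].astype(np.uint8),0,255,cv2.THRESH_OTSU)
    k,lab,st,ce=cv2.connectedComponentsWithStats((mask&(g>th)).astype(np.uint8))
    o=np.array(im['xyz'])
    for i in range(1,k):
        if st[i,4]>25:
            p=world(im,ce[i][::-1],1000.); d=p-o; s=((c0-o)@M[:,2])/(d@M[:,2])
            print(n,ce[i],st[i,4],"mag-frame",(o+s*d-c0)@M)
E
python3 leaf.py
cat > go1.py <<'E'
from h import *
from leaf import M,c0,Rz
np.set_printoptions(precision=2,suppress=True)
a=np.radians(-20.2); 
def tool(y,z): return np.c_[np.cross(y,z),y,z]
for s in (1,-1):
    R=tool(s*np.array([np.cos(a),np.sin(a),0]),np.array([0,0,-1.])); print(s,planner.ik([506.3,332.3,64],R))
    Rm=tool(s*M[:,0],-M[:,2])
    for b in (-114,-38,38,114):
        for h in (120,8): print(b,h,planner.ik(c0+M@np.array([0,b,h]),Rm))
E
python3 go1.py
```

```text
scene [216.77 191.7 ] 139 mag-frame [   3.1  -114.14    0.  ]
scene [243.82 195.41] 147 mag-frame [  2.71 -38.39   0.  ]
scene [271.3  199.14] 148 mag-frame [ 2.11 37.64 -0.  ]
scene [298.71 202.82] 150 mag-frame [  1.45 112.87   0.  ]
top [217.28 149.34] 169 mag-frame [ -2.74 113.96  -0.  ]
top [238.53 155.49] 171 mag-frame [-2.07 38.17  0.  ]
top [259.92 161.84] 165 mag-frame [ -1.94 -38.13   0.  ]
top [281.26 168.12] 169 mag-frame [  -1.6  -114.15   -0.  ]
1 [ 0.47  0.43  1.64 -0.    1.07  0.82]
-114 120 [-0.39 -0.12  2.04  0.08  0.7  -0.16]
-114 8 [-0.37  0.09  2.13  0.11  0.41 -0.18]
-38 120 [-0.14 -0.09  2.02 -0.11  0.69  0.21]
-38 8 [-0.16  0.11  2.1  -0.15  0.41  0.24]
38 120 [ 0.08 -0.03  1.97 -0.27  0.73  0.52]
38 8 [ 0.03  0.16  2.04 -0.35  0.46  0.59]
114 120 [ 0.26  0.04  1.89 -0.37  0.78  0.75]
114 8 [ 0.19  0.21  1.97 -0.47  0.54  0.83]
-1 [ 0.47  0.43  1.64 -0.    1.07 -2.32]
-114 120 None
-114 8 None
-38 120 None
-38 8 None
38 120 [ 0.08 -0.03  1.97 -0.27  0.73 -2.62]
38 8 [ 0.03  0.16  2.04 -0.35  0.46 -2.55]
114 120 [ 0.26  0.04  1.89 -0.37  0.78 -2.39]
114 8 [ 0.19  0.21  1.97 -0.47  0.54 -2.31]
```

```bash
sed -i 's/radians(-16.2)/radians(-15.85)/' leaf.py; cat > go2.py <<'E'
from h import *
from leaf import M,c0
np.set_printoptions(precision=3,suppress=True)
a=np.radians(-20.2); y=np.array([np.cos(a),np.sin(a),0]); z=np.array([0,0,-1.]); R=np.c_[np.cross(y,z),y,z]
p=monitor.current_eef_pos(); manip.servo_line([p[0],p[1],320],speed=200)
manip.move_pose([506.3,332.3,200],R)
manip.servo_line([506.3,332.3,64],speed=150)
print("F0",monitor.current_ft_force())
effector.grab(); manip.sleep(.3)
print("t",monitor.current_clock(),"open",monitor.current_opening(),"F",monitor.current_ft_force(),monitor.current_torque(),monitor.current_finger_force(),monitor.current_eef_pos())
E
python3 go2.py
```

```text
F0 [0.415 0.112 0.155]
t 7.775 open 0.21222395641603406 F [-1.034  0.163 -0.075] [0.081 0.219 0.023] 29.99603569507599 [506.033 332.345  63.931]
```

```bash
cat > go3.py <<'E'
from h import *
from leaf import M,c0
np.set_printoptions(precision=3,suppress=True)
p=monitor.current_eef_pos(); manip.servo_line([p[0],p[1],110],speed=80); manip.servo_line([p[0],p[1],260],speed=250)
print("F",monitor.current_ft_force(),monitor.current_opening())
Rm=np.c_[np.cross(M[:,0],-M[:,2]),M[:,0],-M[:,2]]
t=c0+M@np.array([0,114,75+58])
manip.move_pose(t,Rm); manip.sleep(.2)
print(t,monitor.current_eef_pos(),"F",monitor.current_ft_force(),monitor.current_torque(),monitor.current_clock())
out=[]
for n in ("scene","top"):
    im=viewer.get_image(n); np.savez(f"{n}2.npz",**im)
    o=(215,290) if n=="scene" else (155,230)
    out.append(cv2.resize(im['img'][o[0]-75:o[0]+75,o[1]-50:o[1]+50,::-1],(400,600),interpolation=cv2.INTER_CUBIC))
cv2.imwrite("pics/held.png",np.hstack(out))
E
python3 go3.py
```

```text
F [-0.486  0.163 -2.806] 0.21300265972881666
[547.964 116.628 232.381] [549.057 117.607 232.535] F [-0.051  0.882 -2.209] [ 0.139  0.293 -0.035] 10.325
```

View pics/held.png

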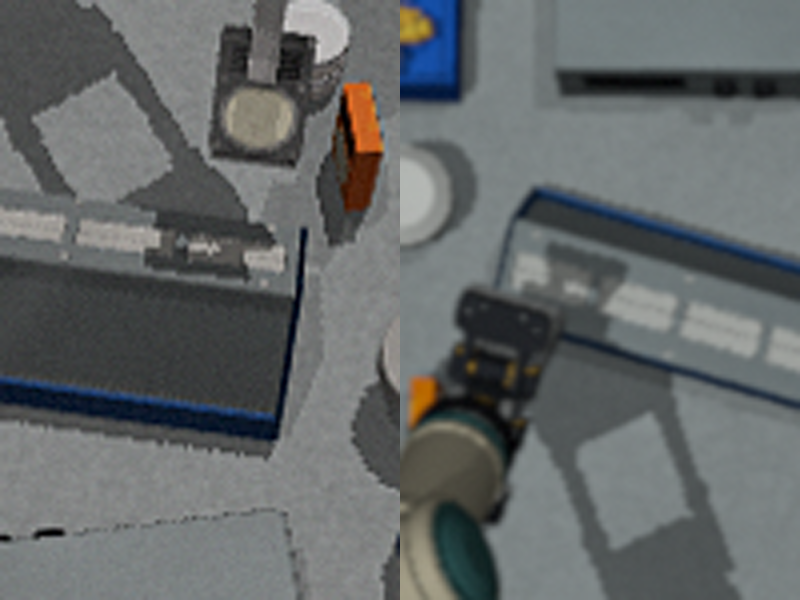

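The cassette is held squarely above bay 4, with its broad face at about (115, 258) in the left crop. I'll measure its offset against the flaps as that same camera sees them, correct for it, and probe with a force stop.

```bash
cat > probe.py <<'E'
from h import *
from leaf import M,c0
np.set_printoptions(precision=2,suppress=True)
Rm=np.c_[np.cross(M[:,0],-M[:,2]),M[:,0],-M[:,2]]
def probe(b,dx=0,dy=0):
    """TCP straight above bay y=b, then feel inward; returns depth of foot and whether free"""
    at=lambda d:c0+M@np.array([dx,b+dy,58-d])
    if np.linalg.norm(monitor.current_eef_pos()-at(-12))>1: manip.servo_line(at(-12),Rm,speed=130)
    manip.sleep(.15); F0=monitor.current_ft_force(); log=[]
    for d in [-4,0,4,8,12,16,20,23,26,29,33]:
        manip.servo_line(at(d),speed=40); F=(monitor.current_ft_force()-F0)@M; log.append((d,*np.round(F,1)))
        if np.linalg.norm(F)>9: break
    print(b,"t",monitor.current_clock(),log,"tcp mag",(monitor.current_eef_pos()-c0)@M,"M",monitor.current_torque(),flush=True)
    return d, d==33, at
E
python3 - <<'E'
from h import *
from leaf import M,c0
np.set_printoptions(precision=2,suppress=True)
im=dict(np.load("scene2.npz")); P=cloud(im); L=(P-c0)@M
tcp=(monitor.current_eef_pos()-c0)@M; print("tcp",tcp)
m=(abs(L[...,1]-114)<45)&(L[...,2]>68)&(L[...,2]<140)&(abs(L[...,0])<30)
q=L[m]; print(len(q),np.percentile(q,[1,5,50,95,99],axis=0))
f=q[(q[:,2]>85)&(q[:,2]<125)&(abs(q[:,1]-114)<22)]
A=np.c_[np.ones(len(f)),f[:,1]-114,f[:,2]-105]; s=np.linalg.lstsq(A,f[:,0],rcond=None)[0]; print("face x",s[0],"slopes deg",np.degrees(s[1:]))
E
```

```text
tcp [  0.4  114.86 132.74]
498 [[  6.94  86.21  74.64]
 [  8.69  88.71  77.77]
 [ 12.97 115.78 107.42]
 [ 17.36 142.69 137.29]
 [ 18.97 145.04 139.28]]
face x 13.348023963952787 slopes deg [-1.    1.73]
```

```bash
python3 - <<'E'
from probe import *
d,free,at=probe(114,-0.6,-0.8)
if not free: manip.servo_line(at(-12),speed=120)
print(free,monitor.current_opening(),monitor.current_clock())
E
```

```text
114 t 14.0583 [(-4, np.float64(-0.2), np.float64(-0.4), np.float64(-0.1)), (0, np.float64(-0.7), np.float64(0.3), np.float64(-0.5)), (4, np.float64(-0.2), np.float64(-0.4), np.float64(0.3)), (8, np.float64(0.4), np.float64(-0.3), np.float64(0.9)), (12, np.float64(-0.8), np.float64(-0.9), np.float64(0.7)), (16, np.float64(-0.2), np.float64(0.1), np.float64(-0.1)), (20, np.float64(0.9), np.float64(-0.0), np.float64(0.4)), (23, np.float64(-0.2), np.float64(-0.1), np.float64(-0.9)), (26, np.float64(-0.1), np.float64(-0.7), np.float64(-0.9)), (29, np.float64(-0.1), np.float64(-0.8), np.float64(-0.8)), (33, np.float64(0.1), np.float64(0.7), np.float64(-0.3))] tcp mag [ -0.82 113.11  24.7 ] M [ 0.12  0.37 -0.01]
True 0.21298305613344512 14.0583
```

There was no stop at 24 mm, so bay 4 is free. I'll go on to 52 mm and check by picture before letting go.

```bash
python3 - <<'E'
from probe import *
at=lambda d:c0+M@np.array([-.6,113.2,58-d])
F0=monitor.current_ft_force()
for d in (38,43,48,52):
    manip.servo_line(at(d),speed=50); F=(monitor.current_ft_force()-F0)@M; print(d,F)
    if np.linalg.norm(F)>9: break
print(monitor.current_clock(),(monitor.current_eef_pos()-c0)@M)
out=[]
for n in ("scene","top"):
    im=viewer.get_image(n); o=(200,290) if n=="scene" else (155,230)
    out.append(cv2.resize(im['img'][o[0]-60:o[0]+60,o[1]-40:o[1]+40,::-1],(400,600),interpolation=cv2.INTER_CUBIC))
cv2.imwrite("pics/in.png",np.hstack(out))
E
```

```text
38 [-0.63 -1.05  0.29]
43 [ 0.47 -1.22 -0.26]
48 [ 0.16 -1.79 -0.97]
52 [-0.43 -1.   -0.66]
15.0583 [ -0.78 113.1    5.73]
```

View pics/in.png

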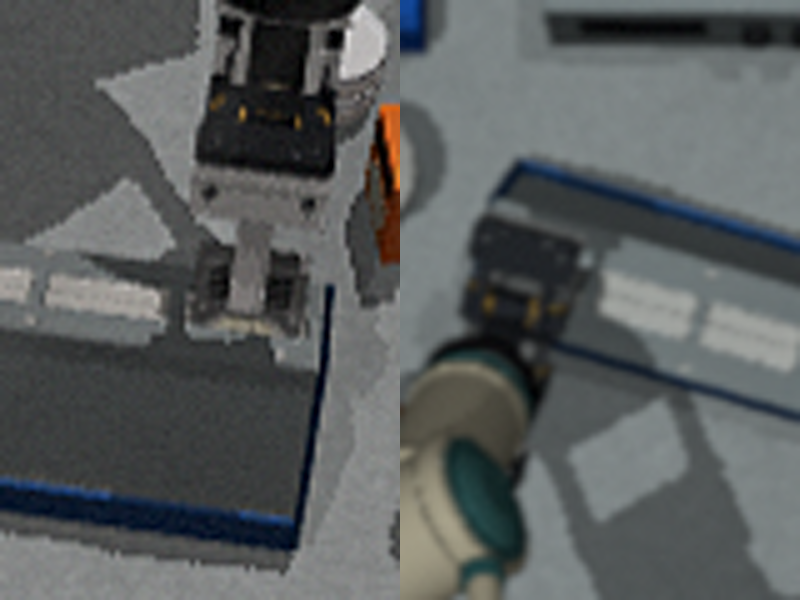

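The picture shows the cassette more than half swallowed in bay 4, with only the grip zone out at about (250, 285) in the left crop. I'll release it, retreat and check.

```bash
python3 - <<'E'
from probe import *
effector.open_jaws(); manip.sleep(.5)
manip.servo_line(c0+M@np.array([-.6,113.2,140]),speed=120)
p=monitor.current_eef_pos(); manip.move_pose([350,-150,350],Rm)
manip.sleep(.3); print(monitor.current_clock(),monitor.current_ft_force())
im=viewer.get_image("scene"); L=(cloud(im)-c0)@M
for b in (-114,-38,38,114):
    m=(abs(L[...,0])<14)&(abs(L[...,1]-b)<30); q=L[m][:,2]; print(b,np.percentile(q,[2,50,98]))
cv2.imwrite("pics/end.png",cv2.resize(im['img'][90:290,150:420,::-1],(800,593),interpolation=cv2.INTER_CUBIC))
E
```

```text
19.7417 [0.27 0.11 0.4 ]
-114 [-776.68   -1.81    1.76]
-38 [-735.34   -1.97    1.57]
38 [-690.79   -2.21    1.8 ]
114 [-634.5    -2.17    1.07]
```

View pics/end.png

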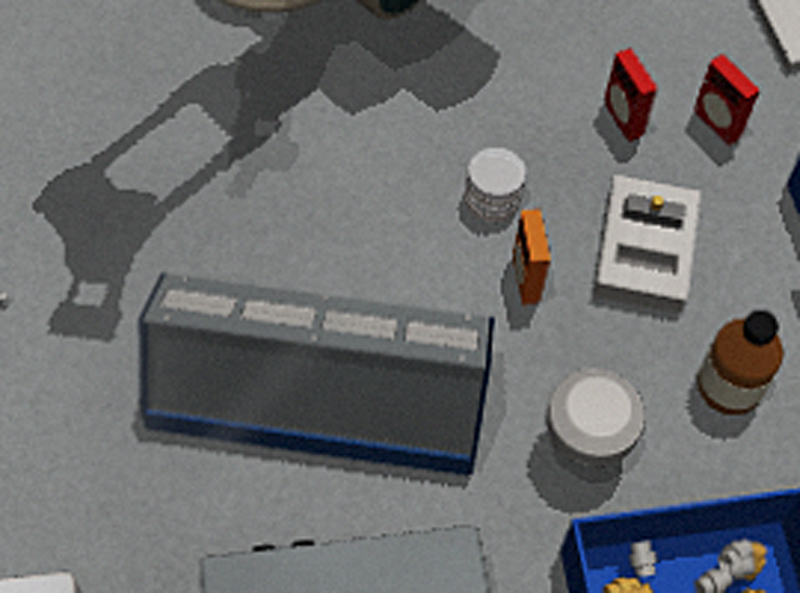

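Bay 4's flaps have closed flush at about (335, 440), the far slot is empty, and everything else is in place. I'm handing in.

```bash
python3 -c "
from plant import ticket
print(ticket.hand_in())"
```

```text
the job is handed in; nothing more can be done
None
```

The cassette is in bay 4, the free one and the first I tried, with the flaps closed flush behind it; nothing else on the bench looks moved, and I handed the job in after about 20 s of the 48 s allowed.

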